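# Find the hidden catch of the seasoning box

## Robot

A 6-joint arm with a two-finger parallel gripper is mounted at the origin on the work surface. World frame = base frame: x ahead of the robot, y to its left, z up, the work surface at z = 0. Lengths are in mm, angles in rad, forces in N, time in s.
With the tool pointing down it reaches from about 350 to 725 mm from the base axis. Payload 6 kg.
Tool frame: the origin (TCP) lies at the very end of the fingers, on their centre line; the grasp point (between the pads) lies 19 mm behind it; x points along the fingers, z is the direction in which the jaws open and shut, and the axes are right-handed (so a half turn about x gives the same grasp; the last joint's range is limited). The gripper opens to 85 mm and grips with 20 to 120 N. Pads are 22 mm wide; open, the fingers measure 114 mm over their backs; the gripper's body (76 mm by 85 mm) begins 54 mm behind the grasp point. The pads swing forward as they close: fully open they stand 13 mm farther back than shut.
Start: joints at [1.527, 0.04, 0.085, 0, -1.615, -0.334], TCP at [221.299, 557.674, 231.261] pointing down, gripper open.
Joint ranges: [-2.56, 2.56], [-1.29, 2.01], [-1.08, 1.49], [-3.29, 1.98], [-2.81, -0.18], [-2.99, 2.99]. Speed limits (rad/s): [2.57, 2.57, 3.01, 3.14, 3.14, 3.14].

## Interface

Orientations are given as [roll, pitch, yaw] about the fixed x, y, z axes, in that order (R = Rz(yaw) Ry(pitch) Rx(roll)).
In Python, from workcell import bot, vision, spotter gives the robot as it stands.
- The arm moves only by the tool apply_moves, never from a script. Its argument "steps" is text: rows parted by semicolons, each of 6 numbers parted by spaces: the shift along the tool's x, y, z in cm, then the turn, a rotation vector about the tool's x, y, z in rad. A call has 1 to 8 rows; each row shifts and turns the commanded pose from where the row before left it, along the tool's axes as they then stand; what a row does not reach is not made up. A row lasts 1/12 s, in which the tool goes at most 41.7 mm and 7.16 degrees, less where a joint would pass 70% of its speed; a pose out of reach is approached as far as the arm can. A call is refused whole if a number of a shift passes 4.17 or a number of a turn 0.125, either way. A call with a gripper value outside its range is refused whole. "hand" is the opening, from 0 (shut) to 1 (fully open), set as the call begins (left out, the last holds). The fingers move at their own pace and stop on an object; "squeeze" is the grip in N (left out, the last holds). Time passes only in rows, so rows that do not move let the fingers close. It gives the time, the measured TCP pose, the force and the opening at its end, in the units of the state.
- bot.state(): the state, without advancing time (a new reading comes with each control period).
- vision.read_camera(name): name is "side" or "top" or "wrist"; returns a dict with "image" (384x512x3 uint8, red, green, blue), "z_map" (384x512 float32, mm along the optical axis (not along the pixel's ray), 0 where there is no reading), "K" (3x3 intrinsics, pixels), "R" (3x3) and "t" (3): a world point X has camera coordinates R X + t. Camera axes: x right, y down, z forward; pixel columns grow to the right and rows downward; lengths in mm; the calibration is good to about 2 mm. A picture is of the moment at which its call begins.
- bot.finish_job(): hands the job in, once; it reports no verdict.
Trained networks look in a picture, given as the dict that the camera call returned (one of the last four; its "shot" number tells which), for a name from the list of things; names that differ only in an ending like _2 or _b are one class to them, and where a whole thing is asked for, a point or a joint stands for the part that bears it (a point fixed in the world has none). Each returns a list of dicts, best first, with "score" (0 to 1); they miss things now and then, are a little off and sometimes report something else, mostly with a low value. They report only what shows in the picture. A call takes as long as a camera call.
- spotter.find_in(picture, label): "at" ([x, y, z] in mm, in the coordinates of the camera as it stood for that picture, good to about 4 mm: the middle of the surface that is visible of it).
- spotter.tip_of(picture, label): "at" ([x, y, z] in mm, in the coordinates of the camera as it stood for that picture, good to about 4 mm: a listed point, or the origin of a listed thing).
The state is a dict: "time": time; "joint_pos": joint angles; "qd": joint speeds; "tau": joint torques, N m; "eef_pos": TCP position; "tcp_rot": TCP orientation; "contact_force": force on the tool from outside, world axes, zero at the start; "torque": the same for the moment, N m; "opening": finger opening in mm.
Only numpy, scipy, OpenCV 4.12 (cv2) and the standard library are available. Lean on these libraries where they do the work, as an engineer would, in place of code of your own. Each camera call takes 0.05 s, during which the arm holds its last target.

## Task

Open the low steel seasoning box on the griddle counter: one of the four identical flush discs in its flat top is a concealed push-catch, the other three are fixed blanks. Feel across the discs with your fingertips, pressing gently, find the one that gives and press it fully in so that the catch lifts the lid ajar, then draw clear. Do not touch the lid itself, and leave the bowls, bottle and other things where they stand; nothing is to be picked up.

Things in the scene. Friction and masses are not known exactly. Their poses are not given: they have to be found in the camera images.
- box: low stainless seasoning box, 280 (x) x 440 (y) x 60 high, fixed to the counter; origin at the centre of its underside, z up, -x towards the robot's side, +y to the left. The near part of its flat top holds a row of four identical flush metal discs, 52 across, each in a 54 round hole and its face 2 below the top (58 above the counter). One disc is the push-catch, the other three are rigid blanks; which is which changes and cannot be seen.
- spot1 (a point): centre of the face of the first, leftmost (+y end) disc in the row (fixed to the box; does not move with the disc); discs are 80 apart in a row along the box's y, 85 to the near side of the box's centre
- spot2 (a point): centre of the face of the second disc in the row (fixed to the box; does not move with the disc); discs are 80 apart in a row along the box's y, 85 to the near side of the box's centre
- spot3 (a point): centre of the face of the third disc in the row (fixed to the box; does not move with the disc); discs are 80 apart in a row along the box's y, 85 to the near side of the box's centre
- spot4 (a point): centre of the face of the fourth, rightmost (-y end) disc in the row (fixed to the box; does not move with the disc); discs are 80 apart in a row along the box's y, 85 to the near side of the box's centre
- catch (a joint): travel of the push-catch disc, straight down: 0 = not pressed, 0.006 m = fully in. It gives at about 4 N and takes under 8 N pressed slowly (more if pushed fast); it has no return spring and stays where it is pushed to. As it goes in it tips the lid up in proportion. The blanks do not give at all.
- lid (a joint): angle of the lid: 0 = shut, 0.3 rad = fully ajar (its limit), reached when the catch is fully in; it stays there, counterbalanced
- lid_edge (a point): middle of the lid's near, free edge, at its top face. The lid is a plain steel plate 138 (x) x 266 (y), flush with the box's top when shut, hinged along its far edge; its free edge lies 72 beyond the row of disc centres and rises about 41
- dip_bowl: small white dip bowl, 72 wide, 34 high, on the box's far left corner; bystander, origin at the centre of its underside
- salt_tin: low dark steel tin, 54 wide, 42 high, on the box's far right corner; bystander, origin at the centre of its underside
- mill: dark wooden pepper mill, 56 wide, 152 high, on the counter left of the box; bystander, origin at the centre of its underside
- soy_bottle: amber bottle, 62 wide, 200 high, on the counter left of the box; bystander, origin at the centre of its underside
- blue_bowl: blue bowl, 120 wide, 65 high, on the counter right of the box; bystander, origin at the centre of its underside
- rest: small white ceramic chopstick rest, 50 x 22 x 14 high, on the left end of the box's top beside the row of discs; bystander, origin at the centre of its underside

How it is judged (in metres and radians):
On the way:
1. the catch disc is pushed in by the fingers (value of joint catch above 0.003 m and contact force between the fingers and anything else above 0.3 N), for 0.02 s.
At the end, for the whole second after the job is handed in: the catch is in (more than 4.5 mm), the lid stands ajar (more than 0.22 rad) and has come to rest, and every bystander is within 20 mm of where it started (value of joint catch above 0.0045 m and value of joint lid above 0.22 rad and velocity of joint lid between -0.05 and 0.05 rad/s and distance of each of dip_bowl, salt_tin, mill, soy_bottle, blue_bowl, rest from where it was at the start of the episode below 0.02 m); the robot touches nothing.
It fails at once if the robot pushes, pries or leans on the lid (more than 2 N) (contact force between the arm and lid above 2 N).
It fails at once if the fingers push, pry or lean on the lid (more than 2 N) (contact force between the fingers and lid above 2 N).
It fails at once if the fingers press harder than 60 N on anything (contact force between the fingers and anything else above 60 N).
It fails at once if a bystander is picked up, knocked or shifted by 20 mm or more (distance of any of dip_bowl, salt_tin, mill, soy_bottle, blue_bowl, rest from where it was at the start of the episode above 0.02 m).
It also fails if it takes over 48 s, if anything falls off the work surface, if the arm or the gripper's body presses on something with over 40 N, if the wrist force passes 120 N, or if a joint passes its speed limit or range.

## Working session

There is one attempt and no reset: what is moved stays moved. The work goes in short steps, Python scripts to look and compute and a tool call to move; the robot and the scene stay as the last step left them, time stands still between calls to the robot, and variables do not carry over. Pictures are saved under pics/ and viewed, and the job is handed in when it is done.

Besides the shell and the picture viewer there is one more tool, called after ">>>" as name(argument=value, ...) on one line, values as JSON. apply_moves: Moves the arm, as the interface text tells. Its arguments: {"type":"object","properties":{"steps":{"type":"string"},"hand":{"type":"number"},"squeeze":{"type":"number"}},"required":["steps"]}

```bash
mkdir -p pics
cat > h.py <<'E'
import numpy as np,cv2
from workcell import bot,vision,spotter
def w(p,a): return np.array(p['R']).T@(np.array(a)-np.array(p['t']))
def save(p,n): cv2.imwrite('pics/'+n,cv2.cvtColor(p['image'],cv2.COLOR_RGB2BGR))
E
python3 - <<'E'
from h import *
s=bot.state();print(s)
for c in['top','side']:
    p=vision.read_camera(c);save(p,c+'0.png')
    for l in['spot1','spot2','spot3','spot4','lid_edge','rest','box']:
        r=spotter.tip_of(p,l)[:2]
        print(c,l,[(round(d['score'],2),w(p,d['at']).round()) for d in r])
E
```

```text
{'time': 0.0, 'joint_pos': array([ 1.52670698e+00,  4.08104206e-02,  8.38322929e-02, -4.68231356e-04,
       -1.61549719e+00, -3.33708082e-01]), 'qd': array([ 0.00016388,  0.00098223, -0.00115112, -0.00066851,  0.00025027,
        0.00074152]), 'tau': array([-1.85619838e-04, -3.68205678e+01,  3.47413659e+01,  6.93193361e+00,
       -5.38965935e-03, -2.07260547e-05]), 'eef_pos': array([221.12108477, 557.42279574, 230.29057906]), 'tcp_rot': array([ 0.06197947,  1.56905339, -1.88659376]), 'contact_force': array([-0.68371536, -0.47492804, -0.22654822]), 'torque': array([ 0.02868127,  0.0312676 , -0.01445092]), 'opening': 85.46630181273349}
top spot1 [(0.77, array([494., -93.,  57.])), (0.61, array([ 539., -250.,   61.]))]
top spot2 [(0.77, array([494., -93.,  57.])), (0.61, array([ 539., -250.,   61.]))]
top spot3 [(0.77, array([494., -93.,  57.])), (0.61, array([ 539., -250.,   61.]))]
top spot4 [(0.77, array([494., -93.,  57.])), (0.61, array([ 539., -250.,   61.]))]
top lid_edge [(0.7, array([ 574., -116.,   61.]))]
top rest [(0.68, array([447.,  41.,  60.]))]
top box [(0.82, array([ 583., -109.,   -4.]))]
side spot1 [(0.89, array([ 535., -248.,   55.])), (0.74, array([ 516., -174.,   56.]))]
side spot2 [(0.89, array([ 535., -248.,   55.])), (0.74, array([ 516., -174.,   56.]))]
side spot3 [(0.89, array([ 535., -248.,   55.])), (0.74, array([ 516., -174.,   56.]))]
side spot4 [(0.89, array([ 535., -248.,   55.])), (0.74, array([ 516., -174.,   56.]))]
side lid_edge [(0.9, array([ 572., -115.,   63.])), (0.42, array([598.,  64.,  58.]))]
side rest [(0.45, array([448.,  46.,  61.]))]
side box [(0.75, array([ 589., -107.,   -1.]))]
```

Run:
```python
from h import *
for c in['top','side']:
    p=vision.read_camera(c)
    r=spotter.tip_of(p,'spot1')
    print(c,[(round(d['score'],2),w(p,d['at']).round()) for d in r])
    for l in ['dip_bowl','salt_tin','mill','soy_bottle','blue_bowl']:
        r=spotter.tip_of(p,l)[:1];print(l,[(round(d['score'],2),w(p,d['at']).round()) for d in r])
```

```text
top [(0.97, array([ 535., -249.,   64.])), (0.85, array([474., -15.,  59.])), (0.82, array([496., -93.,  57.]))]
dip_bowl [(0.92, array([600.,  63.,  61.]))]
salt_tin [(0.87, array([ 714., -252.,   60.]))]
mill [(0.83, array([439., 145.,  -0.]))]
soy_bottle [(0.69, array([573., 179.,   6.]))]
blue_bowl [(0.92, array([ 689., -394.,   -2.]))]
side [(0.93, array([492., -93.,  56.])), (0.93, array([ 515., -172.,   56.])), (0.87, array([ 534., -248.,   55.])), (0.81, array([476., -13.,  59.]))]
dip_bowl [(0.72, array([595.,  65.,  62.]))]
salt_tin [(0.64, array([ 714., -255.,   59.]))]
mill [(0.59, array([441., 150.,  -3.]))]
soy_bottle [(0.69, array([571., 183.,   3.]))]
blue_bowl [(0.84, array([ 692., -392.,   -2.]))]
```

View pics/top0.png

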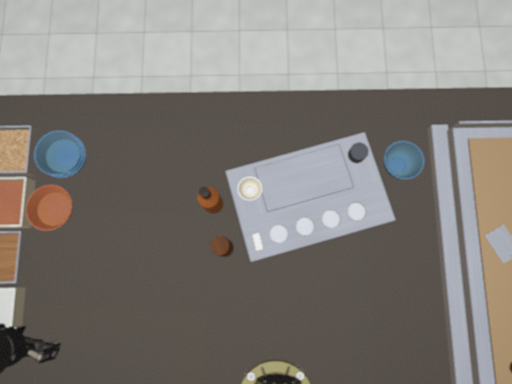

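View pics/side0.png

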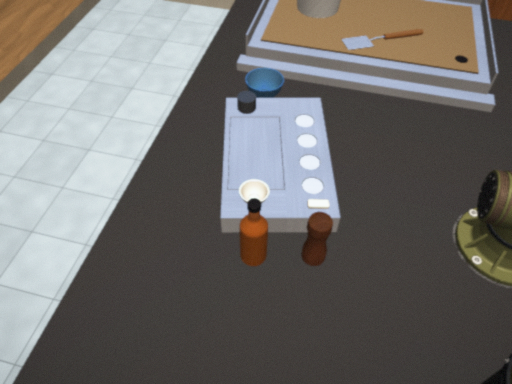

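The four discs sit at about (475,-14), (494,-93), (515,-173) and (535,-249), with a spacing of about 80 and z about 57. The lid edge at (573,-115) fits these. In the top picture the discs are at pixels (278,234) to (356,212), and the mill and bottle are at (221,246) and (208,199).

```bash
cat >> h.py <<'E'
from scipy.spatial.transform import Rotation as Ro
def Rt(s): return Ro.from_euler('xyz',s['tcp_rot']).as_matrix()
def to(target):
    s=bot.state();R=Rt(s);d=R.T@(np.array(target)-s['eef_pos'])
    print(s['eef_pos'].round(1),'d tool cm',(d/10).round(2),'down err',(R[:,0]).round(4));return s,R
def lev():
    s=bot.state();R=Rt(s);a=np.cross(R[:,0],[0,0,-1]);print('level rotvec tool',(R.T@a).round(4))
E
python3 - <<'E'
from h import *
s,R=to([475,-14,270]);print(R.round(3));lev()
E
```

```text
[221.3 557.7 231.3] d tool cm [-3.87 44.67 43.78] down err [-0.e+00 -1.e-04 -1.e+00]
[[-0.     0.929 -0.369]
 [-0.    -0.369 -0.929]
 [-1.     0.     0.   ]]
level rotvec tool [-0.      0.0001 -0.    ]
```

>>> apply_moves(steps="-2 0 0 0 0 0;-2 0.5 0.5 0 0 0;0 1.5 1.5 0 0 0;0 2 2 0 0 0;0 2 2 0 0 0;0 2 2 0 0 0;0 2 2 0 0 0;0 2 2 0 0 0", hand=0, squeeze=20)

```text
time: 2.17
eef_pos: [288.9, 400.6, 271.4]
tcp_rot: [-3.101, 1.57, 1.234]
contact_force: [0.3, 0.0, 0.6]
opening: 0.2
```

>>> apply_moves(steps="0 2 2 0 0 0;0 2 2 0 0 0;0 2 2 0 0 0;0 2 2 0 0 0;0 2 2 0 0 0;0 2 2 0 0 0;0 2 2 0 0 0;0 2 2 0 0 0")

```text
time: 2.83
eef_pos: [378.5, 192.8, 271.6]
tcp_rot: [2.798, 1.57, 0.85]
contact_force: [0.2, 1.2, -0.3]
opening: -0.1
```

>>> apply_moves(steps="0 2 2 0 0 0;0 2 2 0 0 0;0 2 2 0 0 0;0 2 2 0 0 0;0 2 2 0 0 0;0 2 1.5 0 0 0;0 0.6 0.2 0 0 0;0 0 0 0 0 0")

```text
time: 3.5
eef_pos: [452.7, 37.7, 271.0]
tcp_rot: [-0.588, 1.57, -2.539]
contact_force: [-0.4, 0.0, 0.3]
opening: -0.2
```

Run:
```python
from h import *
to([475,-14,90]);lev();print(bot.state()['contact_force'],bot.state()['opening'],bot.state()['joint_pos'])
p=vision.read_camera('wrist');save(p,'wr1.png')
r=spotter.tip_of(p,'spot1')
print([(round(d['score'],2),w(p,d['at']).round()) for d in r])
p=vision.read_camera('top')
r=spotter.tip_of(p,'spot1')
print([(round(d['score'],2),w(p,d['at']).round()) for d in r])
```

```text
[452.7  37.7 271. ] d tool cm [18.1   4.    3.96] down err [-6.e-04 -4.e-04 -1.e+00]
level rotvec tool [-0.      0.0006  0.0004]
[-0.36834019  0.01081983  0.25927713] -0.24740340320836268 [ 5.30555726e-01 -3.43355826e-01 -1.84272875e-01  5.59273167e-05
 -1.73064660e+00  6.59451677e-01]
[(0.7, array([ 582., -112.,    0.]))]
[(0.97, array([493., -91.,  58.])), (0.88, array([ 512., -172.,   54.])), (0.87, array([ 540., -248.,   61.])), (0.78, array([474., -15.,  56.]))]
```

View pics/wr1.png

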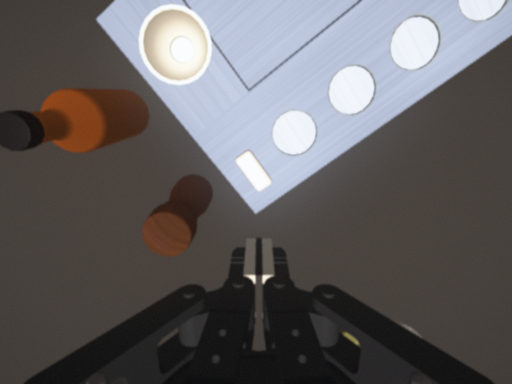

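```bash
cat >> h.py <<'E'
def ray(p,u,v,z=58):
    R=np.array(p['R']);C=-R.T@np.array(p['t']);d=R.T@np.linalg.inv(p['K'])@np.array([u,v,1]);return C+d*(z-C[2])/d[2]
E
python3 - <<'E'
from h import *
for c in ['wrist','top','side']:
    p=vision.read_camera(c)
    for px in {'wrist':[(294,132),(351,89.5),(414,43)],'top':[(278.5,234),(304.5,226.5),(330.5,219),(356.5,211.5)],'side':[(312.5,186),(310,162.5),(307,141),(304.5,121.5)]}[c]:
        print(c,ray(p,*px).round(1),p['z_map'][int(px[1]),int(px[0])])
    save(p,c+'2.png')
E
```

```text
wrist [470.5 -14.6  58. ] 350.70688
wrist [492.  -91.4  58. ] 336.24612
wrist [ 513.2 -168.6   58. ] 321.2677
top [471.5 -17.8  58. ] 516.3493
top [492.6 -94.6  58. ] 1141.1356
top [ 513.8 -171.8   58. ] 1140.3977
top [ 535.1 -249.4   58. ] 1144.9131
side [471.2 -12.9  58. ] 1098.8596
side [491.1 -90.2  58. ] 1154.2896
side [ 512.8 -167.    58. ] 1204.9244
side [ 533.7 -242.9   58. ] 1261.757
```

View pics/side2.png

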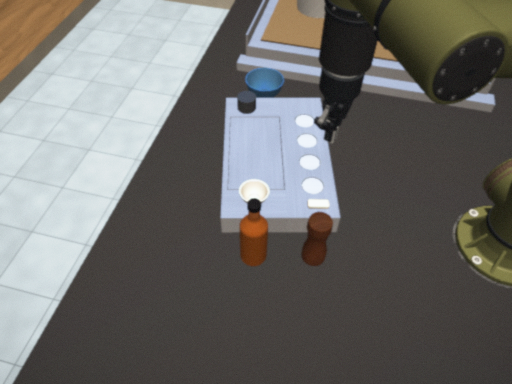

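>>> apply_moves(steps="0 1.9 2.1 0 0 0;0 1.8 2.1 0 0 0;3 0 0 0 0 0;3 0 0 0 0 0;3 0 0 0 0 0;3 0 0 0 0 0;3 0 0 0 0 0;2 0 0 0 0 0")

```text
time: 4.52
eef_pos: [469.8, -13.4, 98.2]
tcp_rot: [-1.143, 1.568, -3.091]
contact_force: [0.2, 0.4, -0.4]
opening: -0.1
```

>>> apply_moves(steps="0 0 0 0 0 0;0 0 0 0 0 0;0 0 0 0 0 0")

```text
time: 4.77
eef_pos: [472.1, -13.5, 103.4]
tcp_rot: [1.909, 1.568, -0.039]
contact_force: [0.9, -0.7, 1.2]
opening: -0.1
```

Run:
```python
from h import *
to([472,-15,58]);lev();print(bot.state()['contact_force'])
p=vision.read_camera('wrist');save(p,'wr3.png')
```

```text
[472.1 -13.5 103.4] d tool cm [4.54 0.04 0.15] down err [ 2.7e-03 -1.0e-04 -1.0e+00]
level rotvec tool [ 0.     -0.0009 -0.0026]
[ 0.8600224  -0.70095846  1.24934729]
```

View pics/wr3.png

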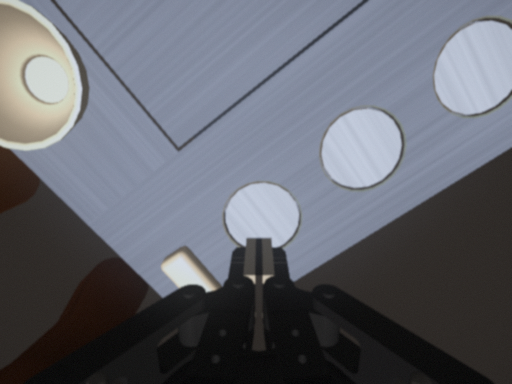

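>>> apply_moves(steps="1 0 0.15 0 0 0;1 0 0 0 0 0;1 0 0 0 0 0;0.5 0 0 0 0 0;0 0 0 0 0 0;0 0 0 0 0 0;0 0 0 0 0 0")

```text
time: 5.4
eef_pos: [470.8, -15.2, 66.7]
tcp_rot: [1.319, 1.57, -0.629]
contact_force: [0.5, -1.2, -0.0]
opening: -0.3
```

>>> apply_moves(steps="0.2 0 0 0 0 0;0.2 0 0 0 0 0;0.1 0 0 0 0 0;0.1 0 0 0 0 0;0.1 0 0 0 0 0;0 0 0 0 0 0;0 0 0 0 0 0")

```text
time: 5.98
eef_pos: [470.5, -15.2, 59.3]
tcp_rot: [-0.119, 1.571, -2.068]
contact_force: [-0.0, -0.0, 0.1]
opening: 0.0
```

>>> apply_moves(steps="0.05 0 0 0 0 0;0.05 0 0 0 0 0;0.05 0 0 0 0 0;0 0 0 0 0 0;0 0 0 0 0 0")

```text
time: 6.4
eef_pos: [470.7, -15.2, 58.2]
tcp_rot: [1.579, 1.57, -0.37]
contact_force: [-1.9, 1.2, 3.1]
opening: -0.2
```

>>> apply_moves(steps="0.03 0 0 0 0 0;0.03 0 0 0 0 0;0.03 0 0 0 0 0;0 0 0 0 0 0;0 0 0 0 0 0")

```text
time: 6.82
eef_pos: [470.7, -15.2, 58.1]
tcp_rot: [1.506, 1.57, -0.442]
contact_force: [-5.4, 1.1, 9.4]
opening: 0.5
```

>>> apply_moves(steps="0.03 0 0 0 0 0;0.03 0 0 0 0 0;0 0 0 0 0 0;0 0 0 0 0 0")

```text
time: 7.15
eef_pos: [470.7, -15.2, 58.1]
tcp_rot: [1.449, 1.57, -0.5]
contact_force: [-6.9, 2.4, 12.1]
opening: 0.3
```

Disc 1 held at z 58.1 under 12 N, so it is a blank. On to disc 2.

>>> apply_moves(steps="-1 0 0 0 0 0;-1.3 0 0 0 0 0;0 1.2 1.6 0 0 0;0 1.2 1.6 0 0 0;0 1.2 1.6 0 0 0;0 1.25 1.55 0 0 0;0 0 0 0 0 0;0 0 0 0 0 0")

```text
time: 7.82
eef_pos: [492.2, -92.8, 79.1]
tcp_rot: [-0.879, 1.57, -2.829]
contact_force: [0.2, 0.6, -0.2]
opening: -0.3
```

Run:
```python
from h import *
to([492.5,-92,58]);lev();print(bot.state()['contact_force'])
```

```text
[492.2 -92.8  79.1] d tool cm [ 2.11  0.   -0.09] down err [-6.e-04 -2.e-04 -1.e+00]
level rotvec tool [0.     0.0004 0.0005]
[ 0.17293797  0.63747071 -0.2041808 ]
```

>>> apply_moves(steps="0.6 0 0 0 0 0;0.6 0 0 0 0 0;0.4 0 0 0 0 0;0.2 0 0 0 0 0;0.1 0 0 0 0 0;0 0 0 0 0 0;0 0 0 0 0 0")

```text
time: 8.4
eef_pos: [492.3, -92.0, 60.5]
tcp_rot: [1.236, 1.57, -0.712]
contact_force: [0.5, -0.7, -0.1]
opening: -0.3
```

>>> apply_moves(steps="0.05 0 0 0 0 0;0.05 0 0 0 0 0;0.05 0 0 0 0 0;0.05 0 0 0 0 0;0 0 0 0 0 0;0 0 0 0 0 0")

```text
time: 8.9
eef_pos: [492.2, -92.1, 58.3]
tcp_rot: [-0.344, 1.571, -2.292]
contact_force: [-0.4, 0.4, -0.5]
opening: -0.2
```

>>> apply_moves(steps="0.04 0 0 0 0 0;0.04 0 0 0 0 0;0 0 0 0 0 0;0 0 0 0 0 0")

```text
time: 9.23
eef_pos: [492.3, -92.2, 58.2]
tcp_rot: [1.237, 1.57, -0.711]
contact_force: [-2.5, 1.0, 5.3]
opening: -0.4
```

>>> apply_moves(steps="0.04 0 0 0 0 0;0.04 0 0 0 0 0;0.02 0 0 0 0 0;0 0 0 0 0 0;0 0 0 0 0 0")

```text
time: 9.65
eef_pos: [492.3, -92.2, 58.1]
tcp_rot: [1.215, 1.57, -0.734]
contact_force: [-6.4, 2.7, 11.1]
opening: -0.2
```

Disc 2 held at z 58.1 under 11 N, so it is also a blank. On to disc 3.

>>> apply_moves(steps="-1 0 0 0 0 0;-1.3 0 0 0 0 0;0 1.2 1.6 0 0 0;0 1.2 1.6 0 0 0;0 1.2 1.6 0 0 0;0 1.2 1.6 0 0 0;0 0 0 0 0 0;0 0 0 0 0 0")

```text
time: 10.32
eef_pos: [513.1, -170.0, 79.2]
tcp_rot: [-1.117, 1.57, -3.067]
contact_force: [-0.2, -0.8, -0.2]
opening: -0.1
```

Run:
```python
from h import *
to([513.5,-169.5,58]);lev();print(bot.state()['contact_force'])
```

```text
[ 513.1 -170.    79.2] d tool cm [ 2.12  0.02 -0.06] down err [-7.e-04 -1.e-04 -1.e+00]
level rotvec tool [-0.      0.0003  0.0006]
[-0.19609867 -0.82037179 -0.24506021]
```

>>> apply_moves(steps="0.6 0 0 0 0 0;0.6 0 0 0 0 0;0.4 0 0 0 0 0;0.2 0 0 0 0 0;0.1 0 0 0 0 0;0 0 0 0 0 0;0 0 0 0 0 0")

```text
time: 10.9
eef_pos: [513.3, -169.2, 60.7]
tcp_rot: [1.242, 1.57, -0.706]
contact_force: [0.1, -0.5, 0.1]
opening: -0.1
```

>>> apply_moves(steps="0.05 0 0 0 0 0;0.05 0 0 0 0 0;0.05 0 0 0 0 0;0.05 0 0 0 0 0;0 0 0 0 0 0;0 0 0 0 0 0")

```text
time: 11.4
eef_pos: [513.2, -169.3, 58.5]
tcp_rot: [-0.418, 1.571, -2.366]
contact_force: [0.2, -0.3, 0.3]
opening: 0.0
```

>>> apply_moves(steps="0.04 0 0 0 0 0;0.04 0 0 0 0 0;0 0 0 0 0 0;0 0 0 0 0 0")

```text
time: 11.73
eef_pos: [513.3, -169.3, 58.1]
tcp_rot: [1.117, 1.57, -0.831]
contact_force: [-2.9, 0.4, 2.7]
opening: -0.1
```

>>> apply_moves(steps="0.04 0 0 0 0 0;0.04 0 0 0 0 0;0 0 0 0 0 0;0 0 0 0 0 0")

```text
time: 12.07
eef_pos: [513.3, -169.3, 57.0]
tcp_rot: [0.985, 1.571, -0.963]
contact_force: [-1.5, 0.9, 3.6]
opening: -0.1
```

Disc 3 gives: z is 57.0 at 3.6 N. I'll keep pressing slowly.

>>> apply_moves(steps="0.05 0 0 0 0 0;0.05 0 0 0 0 0;0.05 0 0 0 0 0;0.05 0 0 0 0 0;0 0 0 0 0 0;0 0 0 0 0 0")

```text
time: 12.57
eef_pos: [513.3, -169.3, 54.8]
tcp_rot: [1.093, 1.571, -0.856]
contact_force: [-1.1, -0.1, 2.8]
opening: -0.1
```

>>> apply_moves(steps="0.05 0 0 0 0 0;0.05 0 0 0 0 0;0.05 0 0 0 0 0;0.05 0 0 0 0 0;0 0 0 0 0 0;0 0 0 0 0 0")

```text
time: 13.07
eef_pos: [513.3, -169.3, 52.8]
tcp_rot: [1.147, 1.571, -0.801]
contact_force: [0.7, 0.5, 3.9]
opening: 0.2
```

>>> apply_moves(steps="0.04 0 0 0 0 0;0.04 0 0 0 0 0;0.04 0 0 0 0 0;0 0 0 0 0 0;0 0 0 0 0 0")

```text
time: 13.48
eef_pos: [513.3, -169.3, 52.1]
tcp_rot: [1.108, 1.57, -0.841]
contact_force: [-1.3, 0.5, 5.1]
opening: -0.3
```

>>> apply_moves(steps="0.04 0 0 0 0 0;0.04 0 0 0 0 0;0.02 0 0 0 0 0;0 0 0 0 0 0;0 0 0 0 0 0")

```text
time: 13.9
eef_pos: [513.3, -169.4, 52.1]
tcp_rot: [1.148, 1.57, -0.8]
contact_force: [-4.3, 2.3, 10.8]
opening: 0.0
```

It bottoms out at z 52.1, which is 6 mm of travel, with 11 N on the fingers. Now I'll draw straight up.

>>> apply_moves(steps="-0.2 0 0 0 0 0;-0.5 0 0 0 0 0;-1.5 0 0 0 0 0;-2 0 0 0 0 0;-2 0 0 0 0 0;-2 0 0 0 0 0;-2 0 0 0 0 0;-2 0 0 0 0 0")

```text
time: 14.57
eef_pos: [512.9, -169.1, 173.1]
tcp_rot: [-1.526, 1.57, 2.809]
contact_force: [1.1, 0.4, -0.5]
opening: 0.1
```

>>> apply_moves(steps="-2 0 0 0 0 0;-2 0 0 0 0 0;-2 0 0 0 0 0;-1 0 0 0 0 0;0 0 0 0 0 0;0 0 0 0 0 0")

```text
time: 15.07
eef_pos: [513.3, -169.0, 241.9]
tcp_rot: [-2.252, 1.57, 2.083]
contact_force: [0.5, 0.4, -1.0]
opening: 0.2
```

Run:
```python
from h import *
s=bot.state();print(s['eef_pos'],s['contact_force'])
for c in['side','wrist']:
    p=vision.read_camera(c);save(p,c+'9.png')
    for l in['lid_edge','rest','dip_bowl','salt_tin','mill','soy_bottle','blue_bowl']:
        print(c,l,[(round(d['score'],2),w(p,d['at']).round()) for d in spotter.tip_of(p,l)[:1]])
```

```text
[ 513.28767005 -169.01876484  241.93731355] [ 0.54455581  0.38640246 -1.00438131]
side lid_edge [(0.62, array([ 576., -112.,  105.]))]
side rest [(0.62, array([450.,  44.,  60.]))]
side dip_bowl [(0.96, array([599.,  68.,  63.]))]
side salt_tin [(0.91, array([ 711., -254.,   60.]))]
side mill [(0.93, array([439., 153.,  -3.]))]
side soy_bottle [(0.66, array([569., 182.,   3.]))]
side blue_bowl [(0.63, array([ 690., -393.,   -1.]))]
wrist lid_edge [(0.71, array([ 578., -109.,  102.]))]
wrist rest [(0.89, array([447.,  43.,  61.]))]
wrist dip_bowl [(0.95, array([597.,  69.,  59.]))]
wrist salt_tin []
wrist mill [(0.64, array([434., 149.,  -0.]))]
wrist soy_bottle [(0.95, array([572., 185.,  -2.]))]
wrist blue_bowl []
```

View pics/wrist9.png

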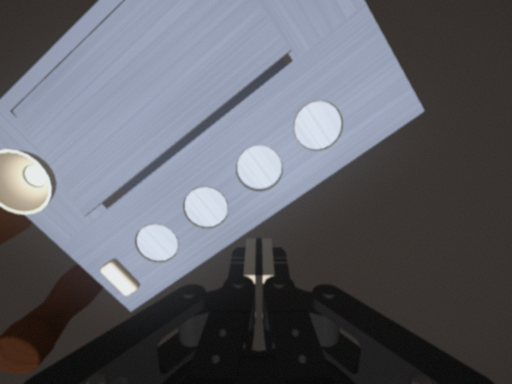

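View pics/side9.png

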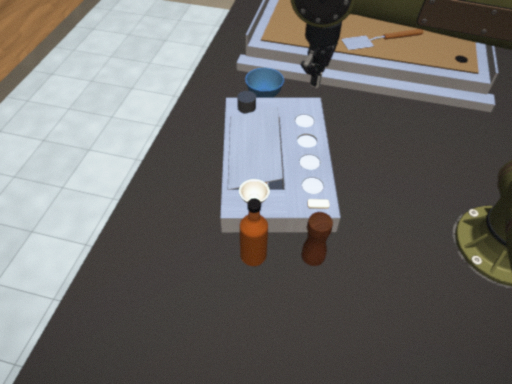

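In the wrist picture the lid is ajar, with a dark gap from pixel (105,205) to (290,58). Its edge is at z about 102–105, up from about 60. In the side picture nothing has moved and the arm is clear.

```bash
python3 -c "
from h import *
print(bot.finish_job())"
```

```text
the job is handed in; nothing more can be done
None
```

The seasoning box is open: the third disc was the push-catch, and pressing it fully in lifted the lid ajar. I then drew the arm clear and handed the job in at about 15 s. No verdict is reported.

- **Finding the catch:** with the fingers shut, I pressed discs 1 and 2 to about 12 N and 11 N. Neither moved from z 58.1, so both are blanks. Disc 3 gave at about 3–4 N. I did not need to try disc 4.
- **Pressing it in:** disc 3 went from z 58.1 to a hard stop at 52.1, which is the full 6 mm. Forces read between moves stayed under about 15 N throughout.
- **Lid:** its free edge rose from about z 60 to 102–105, matching the stated 41 mm. I did not measure whether it was still moving, only that it stood ajar in both pictures taken after drawing clear. The fingers stayed at the row of discs, about 72 mm from the lid's edge.
- **Bystanders:** all six read within about 9 mm of their first positions, which I put down to spotter error. The wrist camera did not show the salt tin or blue bowl, so those two rest on the side camera alone.
- **Robot:** it finished about 180 mm above the box, with only noise (about 1 N) on the force reading.

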